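Turn the leaf of the colour chart

ROBOT

A 7-joint arm with a two-finger parallel gripper is mounted at the origin on a cart in front of the work surface, level with it; the furniture and walls round the work are solid. World frame = base frame: x ahead of the robot, y to its left, z up, the work surface at z = 0. Lengths are in m, angles in rad, forces in N, time in s.
With the tool pointing down it reaches from about 0.35 to 0.9 m from the base axis. Payload 8.1 kg.
Tool frame: the origin (TCP) lies on the centre line of the jaws, within the pads' length; the fingertips stand 19 mm ahead of it and the grasp point (between the pads) is the TCP (arm.tip_reach is the distance from the TCP to the fingertips, in m); z points along the fingers, y is the line along which they close (so a half turn about z gives the same grasp; the last joint's range is limited). The gripper opens to 92 mm and grips with 3 to 60 N. Pads are 19 mm wide; open, the fingers measure 130 mm over their backs; the gripper's body (75 mm by 190 mm) begins 47 mm behind the grasp point.
Start: joints at [-1.439, 0.434, 0.025, 1.573, -0.012, 1.134, -0.075], TCP at [0.145, 0.608, 0.246] pointing down, gripper open.
Joint ranges: [-2.62, 2.62], [-0.44, 2.09], [-1.27, 1.32], [0.08, 2.57], [-1.32, 4.46], [0.12, 2], [-2.74, 2.74]. Speed limits (rad/s): [2.22, 2.22, 3.01, 3.01, 3.14, 3.14, 3.14].

INTERFACE

Orientations are given as a rotation vector (axis times angle).
In Python, from cell import arm gives the robot as it stands.
- The arm moves only by the tool arm_command, never from a script. Its argument "targets" is a list that holds one entry, the list of rows, each a list of 6 numbers: the shift along the tool's x, y, z in m, then the turn, a rotation vector about the tool's x, y, z in rad. A call has 1 to 10 rows; each row shifts and turns the commanded pose from where the row before left it, along the tool's axes as they then stand; what a row does not reach is not made up. A row lasts 1/8 s, in which the tool goes at most 62.5 mm and 10.7 degrees, less where a joint would pass 70% of its speed; a pose out of reach is approached as far as the arm can. A call with a gripper value outside its range is refused whole. "jaw" is the finger opening in m, from 0 to 0.0918, set as the call begins (left out, the last holds). The fingers move at their own pace and stop on an object; "newtons" is the grip in N (left out, the last holds). Time passes only in rows, so rows that do not move let the fingers close. It gives the time, the measured TCP pose, the force, the opening and the grip force at its end, in the units of the state.
- arm.observe(): the state, without advancing time (a new reading comes with each control period).
- arm.get_image(name): name is "side" or "top" or "wrist"; returns a dict with "pixels" (480x640x3 uint8, red, green, blue), "z_map" (480x640 float32, m along the optical axis (not along the pixel's ray), 0 where there is no reading), "fx", "fy", "cx", "cy" (pixels), "xyz" and "rotation" of the camera in the world; the wrist camera has in their place "T_tool_cam" (4x4, takes a point from camera to tool coordinates, whose origin is the TCP and whose axes are the flange's). Camera axes: x right, y down, z forward; pixel columns grow to the right and rows downward; lengths in m; the calibration is good to about 2 mm. The wrist camera is an equidistant fisheye: a pixel r from the principal point sees the ray r / f radians off the axis. A picture is of the moment at which its call begins: read the wrist's pose just before it.
- arm.sign_off(): hands the job in; it is judged then, once.
The state is a dict: "clock": time; "joints": joint angles; "dq": joint speeds; "joint_efforts": joint torques, N m; "position": TCP position; "ee_rot": TCP orientation; "force": force on the tool from outside, world axes, zero at the start; "ft_torque": the same for the moment, N m; "width": opening from 0.0 (shut) to 1.0 (fully open); "gripper_force": force on a finger pad.
Only numpy, scipy, OpenCV 4.12 (cv2) and the standard library are available. Lean on these libraries where they do the work, as an engineer would, in place of code of your own. Each camera call takes 0.05 s, during which the arm holds its last target. There are 200 camera calls.

TASK

Turn the chart to its next page: with the fingertips push the white leaf by its orange tab up and over the spine, away from you, and press it down until it lies flat on the far side. Do it gently by pushing only: do not grip the leaf or its tab, do not lift or shift the chart stand, and leave the other things where they are. Finish with the hand clear.

Things in the scene. Friction and masses are not known exactly. Their poses are not given: they have to be found in the camera images.
- chart: Grey colour-chart stand, a loose solid block 136 mm long (its x, pointing away from the robot), 95 mm wide (y), 38 mm high, about 1.2 kg. Origin: centre of its underside. A steel hinge rod runs along y across the middle of its top between two small black end blocks (y +-43 mm, tops 48 mm above the bench); each side of it is a page bed with colour swatches.
- spine (a point): Middle of the hinge rod, 40.5 mm above the bench, on the axis about which the leaf turns. Its axes are those of the stand.
- leaf (a joint): Angle of the rigid white leaf (3 mm thick, 72 mm wide along the spine, reaching 85 mm from the hinge axis, which lies in its mid-plane; 40 g): 0 = flat on the near bed (stand's -x side), 1.57 = upright, 3.14 = flat on the far bed, its stop. Its free edge overhangs the block by 17 mm. Starts at 0 to 0.35. Stiff hinge: it stays where left; 0.06 N m turns it.
- tab (a point): Centre of the orange tab, a plate 3 mm thick, 46 mm wide (along the spine), 32 mm high at the leaf's free edge; 83.5 mm along the leaf from the hinge axis, 14.5 mm above the leaf's mid-plane. A fingertip hooked behind and under this edge lifts the leaf along its arc; a level push may jam and shove the stand. Once turned it hangs clear of the bench. Axes turn with it: x toward the spine, y along it.
- rack_c: Bystander: orange tube rack with capped tubes, 132x52 mm, 61 mm high. Origin: centre of its underside.
- tape_roll: Bystander: roll of cream label tape lying flat, 68 mm across, 19 mm high. Origin: centre of its underside.
- petri_0: Bystander: round agar plate, 91 mm across, 15 mm high. Origin: centre of its underside.
- vial_3: Bystander: small vial with cream contents and white cap, 24 mm across, 50 mm high. Origin: centre of its underside.
- vial_1: Bystander: small vial with pink contents and white cap, 24 mm across, 50 mm high. Origin: centre of its underside.

How it is judged:
On the way:
1. the leaf has been swung past upright (value of joint leaf between 1.6 and 2.9 rad), for 0.02 s.
At the end, for the whole second after the job is handed in: The leaf lies flat on the far bed (joint above 3.06 rad, free edge within about 7 mm of its stop) and at rest; the stand stands level within 15 mm of where it was (value of joint leaf above 3.06 rad and velocity of joint leaf below 0.2 rad/s and distance of chart from where it was at the start of the episode below 0.015 m and angle between chart's own z axis and vertical below 0.05 rad and linear speed of chart below 0.02 m/s); the robot touches nothing.
It fails at once if the chart stand is lifted, tipped or pushed more than 15 mm from its place (height (world z) of chart above 0.008 m or angle between chart's own z axis and vertical above 0.08 rad or distance of chart from where it was at the start of the episode above 0.015 m).
It fails at once if the tab or the leaf is taken between the fingers (contact force between the fingers and chart above 1 N and ((x of the grasp point in the frame of tab between -0.007 and 0.007 m and y of the grasp point in the frame of tab between -0.03 and 0.03 m and z of the grasp point in the frame of tab between -0.025 and 0.035 m) or (x of the grasp point in the frame of tab between -0.005 and 0.083 m and y of the grasp point in the frame of tab between -0.05 and 0.05 m and z of the grasp point in the frame of tab between -0.0205 and -0.0085 m))).
It fails at once if the leaf is slammed (turns faster than 6 rad/s) (velocity of joint leaf above 6 rad/s).
It fails at once if a bystander is moved more than 30 mm (distance of any of rack_c, tape_roll, petri_0, vial_3, vial_1 from where it was at the start of the episode above 0.03 m).
It also fails if it takes over 38 s, if anything falls off the work surface, if the arm or the gripper's body presses on something with over 40 N, if the wrist force passes 120 N, or if a joint passes its speed limit or range.

## Working session

There is one attempt and no reset: what is moved stays moved. The work goes in short steps, Python scripts to look and compute and a tool call to move; the robot and the scene stay as the last step left them, time stands still between calls to the robot, and variables do not carry over. Pictures are saved under pics/ and viewed, at most 13 in all, crops included, and the job is handed in when it is done.

Besides the shell and the picture viewer there is one more tool, called as a command line: name --argument value ..., lists and objects as JSON in quotes. arm_command: Moves the arm, as the interface text tells. Its arguments: {"type":"object","properties":{"targets":{"type":"array","items":{"type":"array","items":{"type":"array","items":{"type":"number"}}}},"jaw":{"type":"number"},"newtons":{"type":"number"}},"required":["targets"]}

```bash
mkdir -p pics
python3 - <<'E'
from cell import arm
import cv2,numpy as np
print(arm.observe())
for n in("top","side"):
    d=arm.get_image(n); cv2.imwrite(f"pics/{n}0.png",d["pixels"][:,:,::-1]); np.savez(f"{n}0.npz",**d)
    print(n,d["fx"],d["cx"],d["cy"],d["xyz"],d["rotation"])
E
```

```text
{'clock': 0.0, 'joints': array([-1.43862155,  0.43522426,  0.02498553,  1.57412575, -0.01160302,
        1.1340154 , -0.07508564]), 'dq': array([ 0.0006577 , -0.00086136,  0.00048643, -0.00037863, -0.00198934,
       -0.00022122,  0.00010138]), 'joint_efforts': array([ 1.17024116e-03, -6.67852736e+01,  9.85310376e-01, -3.14451706e+01,
       -6.04845048e-02,  4.26900527e-02,  1.35346754e-04]), 'position': array([0.14533386, 0.6073495 , 0.24493323]), 'ee_rot': array([-3.68038765e-01, -3.11991768e+00,  2.55584161e-03]), 'force': array([ 0.31091365, -0.31989034,  0.30921691]), 'ft_torque': array([ 0.01968389, -0.02467429, -0.03635774]), 'gripper_force': 0.0, 'width': 1.0005408420171407}
top 564.1503577664872 318.62083833553993 239.4541416921524 [ 0.4228457  -0.36290295  0.90166127] [-2.16821672  2.20967084 -0.06705998]
side 617.5897814701356 325.03759027896854 232.88163376932843 [0.42649426 0.44664053 0.6024747 ] [-0.06591328  2.75023114 -1.45979541]
```

View pics/top0.png

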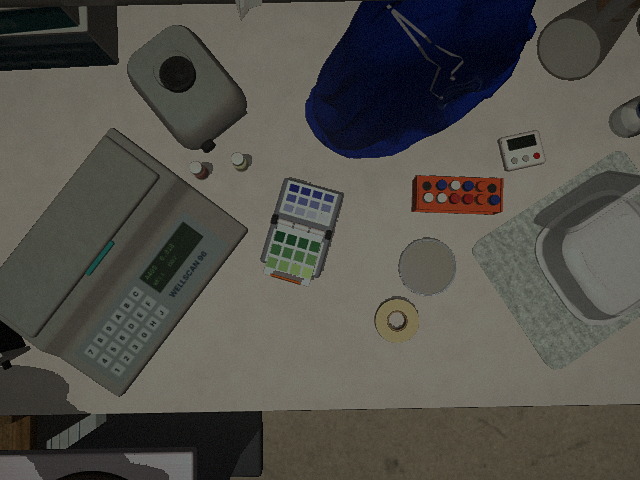

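View pics/side0.png

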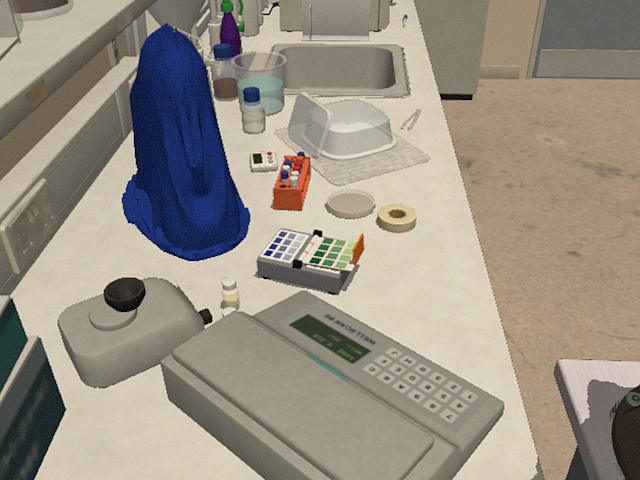

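The top view shows the chart near pixel (303,231), with black end blocks at about (266,222) and (329,235). The orange tab is at about (286,279). The side view shows the tab standing up at (359,250). Next I'll compute positions.

```bash
cat > h.py <<'E'
import numpy as np,cv2
from scipy.spatial.transform import Rotation as R
def cloud(d):
    z=d["z_map"];v,u=np.mgrid[:480,:640]
    p=np.stack([(u-d["cx"])/d["fx"]*z,(v-d["cy"])/d["fy"]*z,z],-1)
    return p@R.from_rotvec(d["rotation"]).as_matrix().T+d["xyz"]
E
python3 - <<'E'
from h import *
T=dict(np.load("top0.npz"));S=dict(np.load("side0.npz"))
for n,d,(a,b,c,e) in(("top",T,(240,360,160,300)),("side",S,(240,380,220,300))):
    P=cloud(d);hsv=cv2.cvtColor(d["pixels"],cv2.COLOR_RGB2HSV)
    m=np.zeros((480,640),bool);m[c:e,a:b]=1
    o=m&(hsv[...,0]<15)&(hsv[...,1]>150)&(d["z_map"]>0)
    q=P[o];print(n,"tab",len(q),q.mean(0),q.min(0),q.max(0))
    k=m&(hsv[...,2]<45)&(P[...,2]>.036)
    nc,l,st,ce=cv2.connectedComponentsWithStats(k.astype(np.uint8))
    for i in range(1,nc):
        if st[i,4]>15: print(" black",st[i,4],ce[i],P[l==i].mean(0),np.percentile(P[l==i],95,axis=0))
    mm=m&(P[...,2]>.025)&(P[...,2]<.1); q=P[mm]
    r=cv2.minAreaRect(q[:,:2].astype(np.float32)); print(" rect",r)
P=cloud(T)
for u,v in((315,200),(308,218),(300,228),(297,236),(292,255),(288,265),(285,272),(284,277),(200,170),(241,160),(235,230),(240,280)):print(u,v,P[v,u].round(4))
d=T["pixels"][170:300,235:365,::-1];d2=S["pixels"][210:310,240:380,::-1]
cv2.imwrite("pics/c.png",np.hstack([cv2.resize(d,(400,400)),cv2.resize(d2,(400,400))]))
E
```

```text
top tab 66 [ 0.41858408 -0.31124637  0.07522601] [ 0.41140669 -0.33255746  0.06563403] [ 0.42532113 -0.29038056  0.07821465]
 black 63 [274.25396825 218.52380952] [ 0.50962132 -0.29537439  0.04623292] [ 0.51725477 -0.2904175   0.04973173]
 black 21 [280.9047619  233.66666667] [ 0.4865196  -0.30496205  0.04333106] [ 0.49066574 -0.2990299   0.04606436]
 black 55 [328.03636364 234.41818182] [ 0.48371569 -0.37676349  0.04737821] [ 0.49044591 -0.37214441  0.05057978]
 rect ((0.5025855302810669, -0.3002672791481018), (0.16946281492710114, 0.15769793093204498), 70.60173034667969)
side tab 187 [ 0.41937661 -0.30642686  0.06351366] [ 0.4093204  -0.3763415   0.03724926] [ 0.50199634 -0.28880873  0.0783352 ]
 black 35 [317.65714286 232.62857143] [ 0.48196151 -0.37444198  0.0464219 ] [ 0.48798925 -0.3707051   0.05022413]
 black 67 [296.88059701 263.7761194 ] [ 0.50830521 -0.29241081  0.04456693] [ 0.51428113 -0.28985617  0.04919752]
 rect ((0.5338219404220581, -0.3098631501197815), (0.17075495421886444, 0.22914496064186096), 72.72515106201172)
315 200 [ 0.5379 -0.3579  0.0378]
308 218 [ 0.5105 -0.3466  0.0358]
300 228 [ 0.4946 -0.3342  0.0437]
297 236 [ 0.4825 -0.3295  0.0433]
292 255 [ 0.4536 -0.3214  0.0436]
288 265 [ 0.4385 -0.3152  0.047 ]
285 272 [ 0.428  -0.3106  0.0481]
284 277 [ 0.4205 -0.309   0.0481]
200 170 [ 0.5858 -0.1834  0.0496]
241 160 [ 0.6    -0.2461  0.0497]
235 230 [ 0.4942 -0.2336  0.034 ]
240 280 [ 0.4169 -0.2356 -0.0005]
```

View pics/c.png

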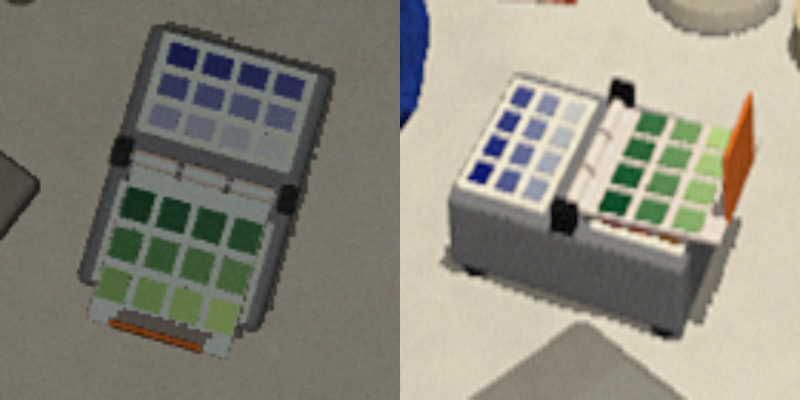

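The leaf starts at about 0.08 rad. The spine is at about (0.496,-0.335) and the stand yaw is about -0.306. I'll write a planner that prints tool-frame rows, and check how tall the instrument to the left is.

```bash
cat >> h.py <<'E'
SP=np.array([.496,-.335,.0405]);YAW=-.306;LAT=-.008
ex=np.array([np.cos(YAW),np.sin(YAW),0]);ey=np.array([-np.sin(YAW),np.cos(YAW),0]);ez=np.array([0,0,1.])
def Rt(t):   # pitch t below level; tool y along spine, tool x up-back ... returns matrix
    z=np.cos(t)*ex-np.sin(t)*ez; x=-(np.sin(t)*ex+np.cos(t)*ez); y=np.cross(z,x)
    return np.stack([x,y,z],1)
def W(u,w,t,l=None): # tip-centre at (u,w) rel. hinge -> TCP pose
    m=Rt(t); return SP+u*ex+w*ez+(LAT if l is None else l)*ey-.019*m[:,2], m
def rows(p,m,targets):
    out=[]
    for P,M,n in targets:   # n rows each
        r=R.from_matrix(m.T@M).as_rotvec()/n; p0=p.copy()
        for i in range(n):
            q=p0+(P-p0)*(i+1)/n
            sh=np.round(m.T@(q-p),4); tr=np.round(r,3)
            out.append(sh.tolist()+tr.tolist()); p=p+m@sh; m=m@R.from_rotvec(tr).as_matrix()
    return out,p,m
def now(arm):
    o=arm.observe(); return np.array(o["position"]),R.from_rotvec(o["ee_rot"]).as_matrix(),o
E
python3 - <<'E'
from h import *
from cell import arm
T=dict(np.load("top0.npz"));P=cloud(T)
for u,v in((200,250),(150,200),(245,231),(230,215),(170,165),(110,300),(180,130)):print(u,v,P[v,u].round(3))
p,m,o=now(arm)
print(m.round(3)); print(Rt(np.pi/4).round(3), np.degrees(R.from_matrix(m.T@Rt(np.pi/4)).as_rotvec()))
t=np.pi/4
print(W(-.14,.03,t)[0])
up=np.array([0,0,.25])
r,_,_=rows(p,m,[(np.array([.40,.45,.27]),m,4),(np.array([.48,.1,.27]),m,6),(np.array([.40,-.27,.27]),Rt(np.pi/2),8)])
for x in r: print(x)
E
```

```text
200 250 [ 0.464 -0.181  0.039]
150 200 [ 0.538 -0.114  0.071]
245 231 [ 0.493 -0.248  0.03 ]
230 215 [ 0.518 -0.226  0.031]
170 165 [ 0.604 -0.124 -0.001]
110 300 [ 0.391 -0.046  0.047]
180 130 [ 0.647 -0.154  0.055]
[[-0.973  0.233 -0.   ]
 [ 0.233  0.973 -0.001]
 [-0.    -0.001 -1.   ]]
[[-0.674  0.301  0.674]
 [ 0.213  0.954 -0.213]
 [-0.707  0.    -0.707]] [  1.5228423  -44.96978813   3.89553645]
[ 0.34728264 -0.29640655  0.08393503]
[-0.0711, -0.0235, -0.0062, 0.0, 0.0, 0.0]
[-0.071, -0.0234, -0.0062, 0.0, 0.0, 0.0]
[-0.0711, -0.0235, -0.0062, 0.0, 0.0, 0.0]
[-0.0711, -0.0235, -0.0062, 0.0, 0.0, 0.0]
[-0.0265, -0.0536, 0.0001, 0.0, 0.0, 0.0]
[-0.0266, -0.0536, 0.0001, 0.0, 0.0, 0.0]
[-0.0265, -0.0537, 0.0, 0.0, 0.0, 0.0]
[-0.0266, -0.0536, 0.0001, 0.0, 0.0, 0.0]
[-0.0265, -0.0536, 0.0001, 0.0, 0.0, 0.0]
[-0.0266, -0.0536, 0.0001, 0.0, 0.0, 0.0]
[-0.001, -0.0473, 0.0001, -0.0, 0.0, 0.009]
[-0.0015, -0.0473, 0.0, -0.0, 0.0, 0.009]
[-0.0019, -0.0473, 0.0001, -0.0, 0.0, 0.009]
[-0.0023, -0.0473, 0.0001, -0.0, 0.0, 0.009]
[-0.0027, -0.0472, 0.0, -0.0, 0.0, 0.009]
[-0.0032, -0.0472, 0.0001, -0.0, 0.0, 0.009]
[-0.0036, -0.0472, 0.0001, -0.0, 0.0, 0.009]
[-0.004, -0.0472, 0.0, -0.0, 0.0, 0.009]
```

arm_command --targets '[[[-0.057, -0.019, -0.005, 0, 0, 0], [-0.057, -0.019, -0.005, 0, 0, 0], [-0.057, -0.019, -0.005, 0, 0, 0], [-0.057, -0.019, -0.005, 0, 0, 0], [-0.057, -0.019, -0.005, 0, 0, 0], [-0.027, -0.054, 0, 0, 0, 0], [-0.027, -0.054, 0, 0, 0, 0], [-0.027, -0.054, 0, 0, 0, 0], [-0.027, -0.054, 0, 0, 0, 0], [-0.027, -0.054, 0, 0, 0, 0]]]' --jaw 0 --newtons 5

```text
clock: 1.35
position: [0.469, 0.1531, 0.2706]
ee_rot: [-0.368, -3.12, -0.0]
force: [1.2, -0.1, -0.1]
width: 0.011
gripper_force: 0.0
```

arm_command --targets '[[[-0.027, -0.054, 0, 0, 0, 0], [-0.001, -0.047, 0, 0, 0, 0.009], [-0.001, -0.047, 0, 0, 0, 0.009], [-0.002, -0.047, 0, 0, 0, 0.009], [-0.002, -0.047, 0, 0, 0, 0.009], [-0.003, -0.047, 0, 0, 0, 0.009], [-0.003, -0.047, 0, 0, 0, 0.009], [-0.004, -0.047, 0, 0, 0, 0.009], [-0.004, -0.047, 0, 0, 0, 0.009], [0, 0, 0, 0, 0, 0]]]'

```text
clock: 2.6
position: [0.4012, -0.2752, 0.2707]
ee_rot: [-0.49, -3.103, 0.002]
force: [0.0, 0.6, 0.2]
width: 0.005
gripper_force: 0.0
```

Run:
```python
from h import *
from cell import arm
p,m,o=now(arm);print(o["clock"],p,o["joints"].round(3),m.round(3),o["width"])
r,_,_=rows(p,m,[(W(-.15,.12,np.pi/4)[0],Rt(np.pi/4),8)])
for x in r: print(x)
```

```text
2.6 [ 0.40121232 -0.27524808  0.27072509] [ 0.013  0.19   0.571  1.898 -0.114  1.086  1.886] [[-0.951  0.308 -0.001]
 [ 0.308  0.951 -0.001]
 [ 0.    -0.002 -1.   ]] 0.004592995347846889
[0.0068, -0.0046, 0.0121, -0.001, -0.098, -0.001]
[0.0081, -0.0046, 0.0114, -0.001, -0.098, -0.001]
[0.009, -0.0046, 0.0105, -0.001, -0.098, -0.001]
[0.0101, -0.0046, 0.0096, -0.001, -0.098, -0.001]
[0.011, -0.0045, 0.0085, -0.001, -0.098, -0.001]
[0.0117, -0.0046, 0.0075, -0.001, -0.098, -0.001]
[0.0125, -0.0046, 0.0062, -0.001, -0.098, -0.001]
[0.0129, -0.0046, 0.005, -0.001, -0.098, -0.001]
```

arm_command --targets '[[[0.0068, -0.0046, 0.0121, -0.001, -0.098, -0.001], [0.0081, -0.0046, 0.0114, -0.001, -0.098, -0.001], [0.009, -0.0046, 0.0105, -0.001, -0.098, -0.001], [0.0101, -0.0046, 0.0096, -0.001, -0.098, -0.001], [0.011, -0.0045, 0.0085, -0.001, -0.098, -0.001], [0.0117, -0.0046, 0.0075, -0.001, -0.098, -0.001], [0.0125, -0.0046, 0.0062, -0.001, -0.098, -0.001], [0.0129, -0.0046, 0.005, -0.001, -0.098, -0.001], [0, 0, 0, 0, 0, 0]]]'

```text
clock: 3.72
position: [0.3516, -0.2892, 0.2148]
ee_rot: [0.352, 2.443, -0.113]
force: [1.0, -0.4, 0.4]
width: 0.007
gripper_force: 0.0
```

Run:
```python
from h import *
from cell import arm
p,m,o=now(arm);print(o["clock"],p,o["joints"].round(3),m.round(3),W(-.15,.12,np.pi/4)[0])
r,_,_=rows(p,m,[(W(-.12,-.0195,np.pi/4)[0],Rt(np.pi/4),6)])
for x in r: print(x)
for n in("wrist","side"):
  d=arm.get_image(n);cv2.imwrite(f"pics/{n}1.png",d["pixels"][:,:,::-1])
```

```text
3.725 [ 0.35157619 -0.28924954  0.2147706 ] [-0.478 -0.253  1.2    2.539 -0.697  0.119  2.74 ] [[-0.747  0.28   0.603]
 [ 0.223  0.96  -0.169]
 [-0.626  0.008 -0.78 ]] [ 0.33774718 -0.29339408  0.17393503]
[0.0165, -0.0017, 0.0253, 0.004, -0.018, 0.002]
[0.0169, -0.0016, 0.025, 0.004, -0.018, 0.002]
[0.0174, -0.0015, 0.0247, 0.004, -0.018, 0.002]
[0.0178, -0.0014, 0.0244, 0.004, -0.018, 0.002]
[0.0183, -0.0015, 0.024, 0.004, -0.018, 0.002]
[0.0187, -0.0013, 0.0238, 0.004, -0.018, 0.002]
```

View pics/side1.png

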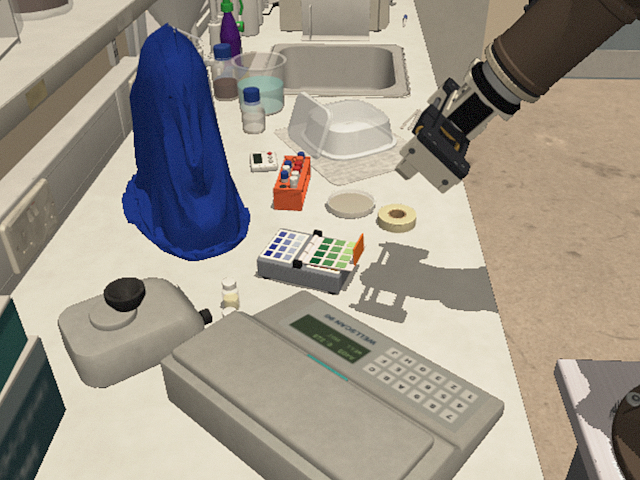

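The arm stopped at its joint limits (q4, q6, q7), with the tool clear of the chart and the scene untouched. The gripper is symmetric, so I'll turn it half a turn about its z to free joint 7, at a gentler tilt.

```bash
cat >> h.py <<'E'
_R0=Rt
def Rt(t): return _R0(t)@np.diag([-1.,-1.,1.])
E
python3 - <<'E'
from h import *
from cell import arm
p,m,o=now(arm)
T=np.radians(55);P=W(-.13,.10,T)[0]
rz=lambda a:R.from_rotvec([0,0,a]).as_matrix()
print(P)
r,p2,m2=rows(p,m,[((p+P)/2,m@rz(1.57),9),(P,m@rz(3.14),9),(P,Rt(T),2)])
for x in r: print(x)
E
```

```text
[ 0.35923732 -0.3001833   0.15606389]
[0.0018, -0.0003, 0.0029, 0.0, -0.0, 0.174]
[0.0016, -0.0007, 0.0029, 0.0, -0.0, 0.174]
[0.0016, -0.0009, 0.0029, 0.0, -0.0, 0.174]
[0.0014, -0.0011, 0.0029, 0.0, -0.0, 0.174]
[0.0011, -0.0014, 0.0029, 0.0, -0.0, 0.174]
[0.0009, -0.0016, 0.0029, 0.0, -0.0, 0.174]
[0.0006, -0.0017, 0.0029, 0.0, -0.0, 0.174]
[0.0003, -0.0017, 0.0029, 0.0, -0.0, 0.174]
[-0.0, -0.0018, 0.0029, 0.0, -0.0, 0.174]
[-0.0003, -0.0018, 0.0029, 0.0, 0.0, 0.175]
[-0.0007, -0.0016, 0.0029, 0.0, 0.0, 0.175]
[-0.0009, -0.0016, 0.0029, 0.0, 0.0, 0.175]
[-0.0011, -0.0014, 0.0029, 0.0, 0.0, 0.175]
[-0.0014, -0.0011, 0.0029, 0.0, 0.0, 0.175]
[-0.0016, -0.0009, 0.0029, 0.0, 0.0, 0.175]
[-0.0017, -0.0006, 0.0029, 0.0, 0.0, 0.175]
[-0.0017, -0.0002, 0.0029, 0.0, 0.0, 0.175]
[-0.0018, -0.0, 0.0029, 0.0, 0.0, 0.175]
[-0.0, -0.0, 0.0, -0.006, -0.034, 0.011]
[-0.0, -0.0, 0.0, -0.006, -0.034, 0.011]
```

arm_command --targets '[[[0.0018, -0.0003, 0.003, 0, 0, 0.174], [0.0016, -0.0007, 0.003, 0, 0, 0.174], [0.0016, -0.0009, 0.003, 0, 0, 0.174], [0.0014, -0.0011, 0.003, 0, 0, 0.174], [0.0011, -0.0014, 0.003, 0, 0, 0.174], [0.0009, -0.0016, 0.003, 0, 0, 0.174], [0.0006, -0.0017, 0.003, 0, 0, 0.174], [0.0003, -0.0017, 0.003, 0, 0, 0.174], [0, -0.0018, 0.003, 0, 0, 0.174], [-0.0003, -0.0018, 0.003, 0, 0, 0.175]]]'

```text
clock: 5.08
position: [0.35, -0.2893, 0.1999]
ee_rot: [2.186, 1.356, 0.587]
force: [0.7, 1.4, -0.2]
width: 0.009
gripper_force: 0.0
```

arm_command --targets '[[[-0.0007, -0.0016, 0.003, 0, 0, 0.175], [-0.0009, -0.0016, 0.003, 0, 0, 0.175], [-0.0011, -0.0014, 0.003, 0, 0, 0.175], [-0.0014, -0.0011, 0.003, 0, 0, 0.175], [-0.0016, -0.0009, 0.003, 0, 0, 0.175], [-0.0017, -0.0006, 0.003, 0, 0, 0.175], [-0.0017, -0.0002, 0.003, 0, 0, 0.175], [-0.0018, 0, 0.003, 0, 0, 0.175], [0, 0, 0, -0.01, -0.06, 0.02], [0, 0, 0, 0, 0, 0]]]'

```text
clock: 6.32
position: [0.3501, -0.289, 0.1986]
ee_rot: [2.865, -0.438, 0.904]
force: [-0.5, 0.2, 0.6]
width: 0.002
gripper_force: 0.0
```

Run:
```python
from h import *
from cell import arm
p,m,o=now(arm);T=np.radians(55)
print(o["clock"],p,o["joints"].round(3),m.round(3),Rt(T).round(3))
T=np.radians(50);print(W(-.12,.03,T)[0])
r,_,_=rows(p,m,[(W(-.12,.03,T)[0],Rt(T),4)])
for x in r: print(x)
```

```text
6.325 [ 0.35012811 -0.28901795  0.19864765] [-0.38  -0.095  1.152  2.532 -1.097  0.199 -0.041] [[ 0.782 -0.303  0.545]
 [-0.24  -0.953 -0.185]
 [ 0.576  0.014 -0.818]] [[ 0.781 -0.301  0.547]
 [-0.247 -0.954 -0.173]
 [ 0.574  0.    -0.819]]
[ 0.36751886 -0.30279963  0.08505484]
[-0.0121, 0.0016, 0.0262, 0.003, 0.021, 0.002]
[-0.0127, 0.0017, 0.026, 0.003, 0.021, 0.002]
[-0.0132, 0.0017, 0.0257, 0.003, 0.021, 0.002]
[-0.0137, 0.0019, 0.0254, 0.003, 0.021, 0.002]
```

Run:
```python
from h import *
from cell import arm
p,m,o=now(arm)
T=np.radians(60);print(W(-.108,.03,T)[0],W(-.108,-.022,T)[0])
r,_,_=rows(p,m,[(W(-.108,.05,T)[0],Rt(T),4),(W(-.108,-.015,T)[0],Rt(T),3)])
for x in r: print(x)
```

```text
[ 0.38154835 -0.30723186  0.08695448] [ 0.38154835 -0.30723186  0.03495448]
[-0.006, 0.0016, 0.0239, 0.003, -0.022, 0.001]
[-0.0054, 0.0018, 0.024, 0.003, -0.022, 0.001]
[-0.0049, 0.0018, 0.024, 0.003, -0.022, 0.001]
[-0.0044, 0.0019, 0.0242, 0.003, -0.022, 0.001]
[-0.0109, -0.0, 0.0188, 0.0, -0.001, 0.001]
[-0.0108, -0.0001, 0.0187, 0.0, -0.001, 0.001]
[-0.0108, -0.0, 0.0188, 0.0, -0.001, 0.001]
```

arm_command --targets '[[[-0.006, 0.0016, 0.0239, 0.003, -0.022, 0.001], [-0.0054, 0.0018, 0.024, 0.003, -0.022, 0.001], [-0.0049, 0.0018, 0.024, 0.003, -0.022, 0.001], [-0.0044, 0.0019, 0.0242, 0.003, -0.022, 0.001], [0, 0, 0, 0, 0, 0]]]'

```text
clock: 6.95
position: [0.3554, -0.3052, 0.1707]
ee_rot: [2.881, -0.421, 0.798]
force: [-0.8, -0.3, 0.1]
width: 0.005
gripper_force: 0.0
```

Run:
```python
from h import *
from cell import arm
p,m,o=now(arm);T=np.radians(60)
print(o["clock"],p,W(-.108,.05,T)[0],o["joints"].round(3),m.round(3))
r,_,_=rows(p,m,[(W(-.108,.05,T)[0],Rt(T),3),(W(-.108,-.015,T)[0],Rt(T),4)])
for x in r: print(x)
```

```text
6.95 [ 0.35535007 -0.30517455  0.1706598 ] [ 0.38154835 -0.30723186  0.10695448] [ 0.314  0.096  0.464  2.474 -1.319  0.251  0.15 ] [[ 0.822 -0.298  0.486]
 [-0.233 -0.954 -0.19 ]
 [ 0.52   0.043 -0.853]]
[-0.0037, -0.0029, 0.0225, 0.012, -0.008, 0.008]
[-0.0035, -0.0025, 0.0225, 0.012, -0.008, 0.008]
[-0.0034, -0.0023, 0.0226, 0.012, -0.008, 0.008]
[-0.0081, -0.0, 0.0141, -0.0, 0.0, 0.0]
[-0.0081, -0.0, 0.0141, -0.0, 0.0, 0.0]
[-0.0082, -0.0, 0.0141, -0.0, 0.0, 0.0]
[-0.0081, -0.0, 0.0141, -0.0, 0.0, 0.0]
```

arm_command --targets '[[[-0.0037, -0.0029, 0.0225, 0.012, -0.008, 0.008], [-0.0035, -0.0025, 0.0225, 0.012, -0.008, 0.008], [-0.0034, -0.0023, 0.0226, 0.012, -0.008, 0.008], [0, 0, 0, 0, 0, 0], [0, 0, 0, 0, 0, 0]]]'

```text
clock: 7.58
position: [0.3627, -0.3112, 0.138]
ee_rot: [2.907, -0.426, 0.744]
force: [-0.4, -0.1, -0.1]
width: 0.008
gripper_force: 0.0
```

Run:
```python
from h import *
from cell import arm
p,m,o=now(arm);T=np.radians(60)
print(o["clock"],p,W(-.108,.05,T)[0],o["joints"].round(3),m.round(3))
r,_,_=rows(p,m,[(W(-.108,.05,T)[0],Rt(T),3),(W(-.108,-.015,T)[0],Rt(T),4)])
for x in r: print(x)
d=arm.get_image("side");cv2.imwrite("pics/side2.png",cv2.resize(d["pixels"][100:330,200:500,::-1],None,fx=2.5,fy=2.5))
```

```text
7.575 [ 0.3627183  -0.3112288   0.13797769] [ 0.38154835 -0.30723186  0.10695448] [ 0.883  0.207 -0.183  2.423 -1.318  0.131  0.136] [[ 0.841 -0.296  0.454]
 [-0.241 -0.954 -0.175]
 [ 0.485  0.038 -0.874]]
[-0.0001, -0.0035, 0.0116, 0.01, 0.006, 0.008]
[-0.0001, -0.0034, 0.0117, 0.01, 0.006, 0.008]
[-0.0003, -0.0033, 0.0117, 0.01, 0.006, 0.008]
[-0.0081, 0.0, 0.0141, 0.0, -0.0, -0.0]
[-0.0082, 0.0, 0.014, 0.0, -0.0, -0.0]
[-0.0081, 0.0, 0.0141, 0.0, -0.0, -0.0]
[-0.0082, 0.0, 0.0141, 0.0, -0.0, -0.0]
```

View pics/side2.png

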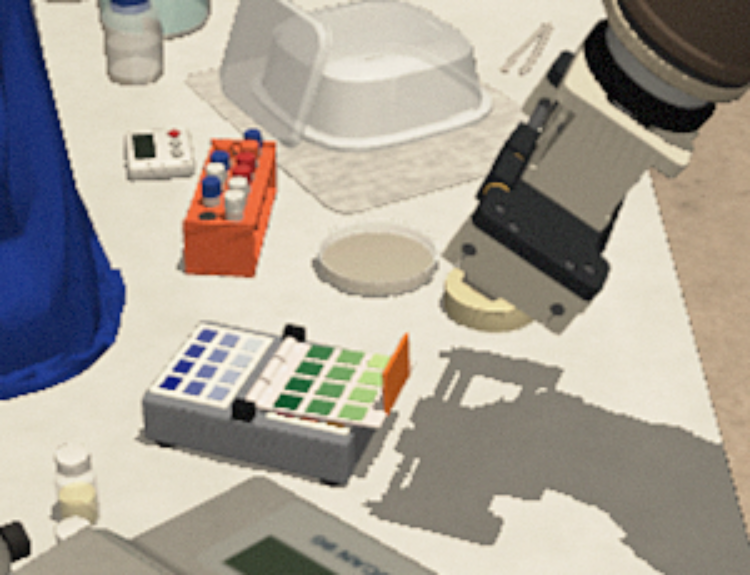

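The chart and bystanders are undisturbed and the gripper sits above the near side. The arm's elbow is drifting to its limits, so I'll fit a quick kinematic model from the logged samples and check which poses are comfortable.

```bash
cat > kin.py <<'E'
from h import *
from scipy.optimize import least_squares
Q=np.array([[-1.43862155,.43522426,.02498553,1.57412575,-.01160302,1.1340154,-.07508564],[.013,.19,.571,1.898,-.114,1.086,1.886],[-.478,-.253,1.2,2.539,-.697,.119,2.74],[-.38,-.095,1.152,2.532,-1.097,.199,-.041],[.314,.096,.464,2.474,-1.319,.251,.15],[.883,.207,-.183,2.423,-1.318,.131,.136]])
Pp=np.array([[.14533,.60735,.24493],[.40121,-.27525,.27073],[.35158,-.28925,.21477],[.35013,-.28902,.19865],[.35535,-.30517,.17066],[.36272,-.31123,.13798]])
def M(*r): return np.array(r)
Rs=[R.from_rotvec([-.368038765,-3.11991768,.00255584]).as_matrix(),M([-.951,.308,-.001],[.308,.951,-.001],[0,-.002,-1]),M([-.747,.28,.603],[.223,.96,-.169],[-.626,.008,-.78]),M([.782,-.303,.545],[-.24,-.953,-.185],[.576,.014,-.818]),M([.822,-.298,.486],[-.233,-.954,-.19],[.52,.043,-.853]),M([.841,-.296,.454],[-.241,-.954,-.175],[.485,.038,-.874])]
Z=lambda a:R.from_euler('z',a).as_matrix()
Y=lambda a:R.from_euler('y',a).as_matrix()
def fk(q,k,s):  # k: mount rotvec 3, tool yaw, base xyz, L1,e1,L2,e2,Lw,L3
    A=R.from_rotvec(k[:3]).as_matrix();p=np.array(k[4:7])
    A=A@Z(s[0]*q[0])@Y(s[3]*q[1]);A=A@Z(s[1]*q[2]);p=p+A@[k[8],0,k[7]]
    A=A@Y(s[4]*q[3])@Z(s[2]*q[4]);p=p+A@[-k[8],0,k[9]]
    A=A@Y(s[5]*q[5]);p=p+A@[k[11],0,k[10]]
    return p,A@Z(q[6]*s[6]+k[3])
import itertools
def fit():
    best=None
    for s in itertools.product((1,-1),repeat=7):
        if s[3]!=1 or s[4]!=s[5] or s[4]!=1: continue
        for y0 in(-1,2,.5,-2.5):
            f=lambda k:np.concatenate([np.r_[fk(q,k,s)[0]-p,.3*(fk(q,k,s)[1]-r).ravel()] for q,p,r in zip(Q,Pp,Rs)])
            k0=np.array([0,0,y0,0,0,0,.3,.4,0,.4,.25,0]);x=least_squares(f,k0)
            if best is None or x.cost<best[0]: best=(x.cost,s,x.x,np.abs(f(x.x)).max())
    return best
if __name__=="__main__":
    b=fit();print(b);np.savez("kin.npz",k=b[2],s=b[1])
E
time python3 kin.py
```

```text
(np.float64(0.0005574687932053134), (-1, -1, -1, 1, 1, 1, -1), array([ 0.0140517 , -0.00954573, -0.06241746,  1.50931982,  0.00402731,
       -0.00694923,  0.3477489 ,  0.49559925, -0.00976087,  0.43557015,
        0.36293221, -0.03373679]), np.float64(0.010236236416110656))
real	0m19.032s
user	0m19.551s
sys	0m0.048s
```

```bash
cat > ik.py <<'E'
from kin import *
import h
b=np.load("kin.npz");k,s=b["k"],b["s"]
lo=np.array([-2.62,-.44,-1.27,.08,-1.32,.12,-2.74]);hi=np.array([2.62,2.09,1.32,2.57,4.46,2,2.74])
def solve(P,Mt,seeds,n=0):
    out=[]
    for q0 in seeds:
        f=lambda q:(lambda a:np.r_[10*(a[0]-P),2*(a[1]-Mt).ravel(),.002*(q-(lo+hi)/2)/(hi-lo)])(fk(q,k,s))
        x=least_squares(f,np.clip(q0,lo+.03,hi-.03),bounds=(lo+.02,hi-.02)).x;a=fk(x,k,s)
        out.append((np.linalg.norm(a[0]-P)+.2*np.linalg.norm(a[1]-Mt),((np.minimum(x-lo,hi-x))/(hi-lo)).min(),x))
    return sorted(out,key=lambda o:o[0]+.02*(o[1]<.05)-.02*min(o[1],.1))
E
python3 - <<'E'
from ik import *
rng=np.random.default_rng(0);S=list(Q)+[lo+(hi-lo)*rng.random(7) for _ in range(14)]
for flip in(0,1):
  for td in(40,50,60,70,80,90):
    t=np.radians(td);G=h._R0(t) if flip==0 else h.Rt(t)
    for u,w in((-.1,-.015),(-.06,.09),(.06,.01)):
        P=h.W(u,w,t)[0];o=solve(P,G,S)[0];print(flip,td,u,w,"err %.4f mar %.3f"%o[:2],o[2].round(2))
E
```

```text
0 40 -0.1 -0.015 err 0.0000 mar 0.008 [ 1.54  0.83 -0.57  2.55  3.57  0.73 -1.03]
0 40 -0.06 0.09 err 0.0000 mar 0.029 [ 1.91  0.78 -1.19  2.49  2.88  0.4  -0.48]
0 40 0.06 0.01 err 0.0000 mar 0.120 [ 0.79  0.66 -0.11  2.27  3.64  0.65 -1.67]
0 50 -0.1 -0.015 err 0.0000 mar 0.031 [ 0.92  0.56 -0.06  2.49  3.79  0.6  -1.66]
0 50 -0.06 0.09 err 0.0000 mar 0.030 [ 0.56  0.27  0.23  2.41  4.29  0.4  -2.35]
0 50 0.06 0.01 err 0.0000 mar 0.111 [ 1.38  0.82 -0.85  2.17  2.5   0.33 -0.29]
0 60 -0.1 -0.015 err 0.0000 mar 0.073 [ 1.58  0.72 -0.88  2.39  2.31  0.29 -0.05]
0 60 -0.06 0.09 err 0.0000 mar 0.009 [ 1.79  0.61 -1.25  2.32  1.32  0.35  0.8 ]
0 60 0.06 0.01 err 0.0000 mar 0.110 [ 1.32  0.78 -0.86  2.08  1.64  0.33  0.48]
0 70 -0.1 -0.015 err 0.0000 mar 0.107 [ 1.5   0.68 -0.9   2.3   1.46  0.35  0.68]
0 70 -0.06 0.09 err 0.0000 mar 0.120 [ 1.12  0.3  -0.52  2.21  0.09  0.34  1.84]
0 70 0.06 0.01 err 0.0000 mar 0.173 [ 1.21  0.75 -0.82  1.96  1.05  0.47  0.99]
0 80 -0.1 -0.015 err 0.0000 mar 0.154 [ 1.32  0.63 -0.8   2.19  0.92  0.49  1.11]
0 80 -0.06 0.09 err 0.0000 mar 0.169 [ 0.82  0
[... 1073 characters left out ...]
mar 0.011 [ 1.26  0.56 -0.59  2.31  1.28  0.14 -2.34]
1 70 -0.06 0.09 err 0.0000 mar 0.140 [ 0.5   0.27  0.17  2.2  -0.45  0.38 -0.82]
1 70 0.06 0.01 err 0.0000 mar 0.101 [ 0.42  0.58  0.16  1.97 -0.61  0.31 -0.77]
1 80 -0.1 -0.015 err 0.0000 mar 0.106 [ 0.51  0.48  0.14  2.2  -0.37  0.32 -0.9 ]
1 80 -0.06 0.09 err 0.0000 mar 0.203 [ 0.5   0.32  0.12  2.06 -0.15  0.61 -1.14]
1 80 0.06 0.01 err 0.0000 mar 0.206 [ 0.49  0.62  0.06  1.82 -0.13  0.55 -1.23]
1 90 -0.1 -0.015 err 0.0000 mar 0.208 [ 0.52  0.53  0.09  2.05 -0.05  0.56 -1.23]
1 90 -0.06 0.09 err 0.0000 mar 0.223 [ 0.48  0.4   0.1   1.9  -0.03  0.85 -1.28]
1 90 0.06 0.01 err 0.0000 mar 0.227 [ 0.48  0.69  0.04  1.64 -0.01  0.82 -1.36]
```

Poses exist with good margin using the original (unflipped) yaw at about 70° pitch. I'll raise the tool, return it to vertical and turn it back.

```bash
sed -i 's/^def Rt(t): return _R0(t)@.*/Rt=_R0/' h.py
python3 - <<'E'
from h import *
from cell import arm
p,m,o=now(arm)
rz=lambda a:R.from_rotvec([0,0,a]).as_matrix()
t=np.radians(88);V=Rt(t);P=W(-.11,.12,t)[0]
r,p2,m2=rows(p,m,[((p*.6+P*.4),V@rz(3.14),4),(P,V@rz(1.57),9),(P,V,9)])
print(P)
for x in r: print(x)
E
```

```text
[ 0.38806766 -0.30929146  0.17948843]
[0.0041, -0.0007, -0.0025, 0.009, -0.118, 0.004]
[0.0037, -0.0008, -0.003, 0.009, -0.118, 0.004]
[0.0034, -0.0008, -0.0033, 0.009, -0.118, 0.004]
[0.0029, -0.0009, -0.0038, 0.009, -0.118, 0.004]
[0.0017, -0.0006, -0.0027, -0.0, -0.0, -0.175]
[0.0017, -0.0003, -0.0027, -0.0, -0.0, -0.175]
[0.0018, -0.0, -0.0027, -0.0, -0.0, -0.175]
[0.0017, 0.0003, -0.0027, -0.0, -0.0, -0.175]
[0.0017, 0.0006, -0.0027, -0.0, -0.0, -0.175]
[0.0015, 0.0009, -0.0027, -0.0, -0.0, -0.175]
[0.0013, 0.0011, -0.0027, -0.0, -0.0, -0.175]
[0.0012, 0.0014, -0.0026, -0.0, -0.0, -0.175]
[0.0009, 0.0015, -0.0027, -0.0, -0.0, -0.175]
[-0.0, -0.0, -0.0, 0.0, -0.0, -0.174]
[-0.0, -0.0, -0.0, 0.0, -0.0, -0.174]
[-0.0, -0.0, -0.0, 0.0, -0.0, -0.174]
[-0.0, -0.0, -0.0, 0.0, -0.0, -0.174]
[-0.0, -0.0, -0.0, 0.0, -0.0, -0.174]
[0.0, -0.0, -0.0, 0.0, -0.0, -0.174]
[0.0, -0.0, -0.0, 0.0, -0.0, -0.174]
[0.0, -0.0, -0.0, 0.0, -0.0, -0.174]
[0.0, -0.0, -0.0, 0.0, -0.0, -0.174]
```

arm_command --targets '[[[0.004, 0, -0.003, 0.009, -0.118, 0.004], [0.004, 0, -0.003, 0.009, -0.118, 0.004], [0.003, 0, -0.003, 0.009, -0.118, 0.004], [0.003, 0, -0.004, 0.009, -0.118, 0.004], [0.0017, -0.0006, -0.003, 0, 0, -0.175], [0.0017, -0.0003, -0.003, 0, 0, -0.175], [0.0018, 0, -0.003, 0, 0, -0.175], [0.0017, 0.0003, -0.003, 0, 0, -0.175], [0.0017, 0.0006, -0.003, 0, 0, -0.175], [0.0015, 0.0009, -0.003, 0, 0, -0.175]]]'

```text
clock: 8.88
position: [0.3892, -0.3041, 0.1709]
ee_rot: [2.805, 1.138, 0.25]
force: [-0.0, -0.2, -0.2]
width: 0.005
gripper_force: 0.0
```

arm_command --targets '[[[0.0013, 0.0011, -0.003, 0, 0, -0.175], [0.0012, 0.0014, -0.003, 0, 0, -0.175], [0.001, 0.0015, -0.003, 0, 0, -0.175], [0, 0, 0, 0, 0, -0.175], [0, 0, 0, 0, 0, -0.175], [0, 0, 0, 0, 0, -0.175], [0, 0, 0, 0, 0, -0.175], [0, 0, 0, 0, 0, -0.175], [0, 0, 0, 0, 0, -0.175], [0, 0, 0, 0, 0, -0.175]]]'

```text
clock: 10.12
position: [0.3924, -0.3033, 0.1804]
ee_rot: [0.901, 2.808, 0.038]
force: [0.3, -0.2, -0.2]
width: 0.003
gripper_force: 0.0
```

Run:
```python
from h import *
from cell import arm
p,m,o=now(arm);T=np.radians(70);P=W(-.112,.05,T)[0]
print(o["clock"],p,P,o["joints"].round(3),m.round(3))
r,_,_=rows(p,m,[(P,Rt(T),8)])
for x in r: print(x)
```

```text
10.125 [ 0.39244056 -0.30328422  0.1803678 ] [ 0.38059634 -0.3069311   0.10835416] [ 0.679  0.222 -0.085  2.096 -0.099  0.649  1.622] [[-0.797  0.574  0.189]
 [ 0.579  0.815 -0.034]
 [-0.174  0.082 -0.981]]
[0.0025, -0.002, 0.0086, -0.0, -0.02, -0.04]
[0.0027, -0.0018, 0.0085, -0.0, -0.02, -0.04]
[0.003, -0.0018, 0.0084, -0.0, -0.02, -0.04]
[0.0032, -0.0016, 0.0084, -0.0, -0.02, -0.04]
[0.0034, -0.0015, 0.0084, -0.0, -0.02, -0.04]
[0.0037, -0.0013, 0.0082, -0.0, -0.02, -0.04]
[0.0039, -0.0012, 0.0082, -0.0, -0.02, -0.04]
[0.004, -0.0011, 0.0081, -0.0, -0.02, -0.04]
```

arm_command --targets '[[[0.005, -0.0038, 0.0171, 0, -0.04, -0.08], [0.0062, -0.0034, 0.0168, 0, -0.04, -0.08], [0.0071, -0.0028, 0.0166, 0, -0.04, -0.08], [0.0079, -0.0023, 0.0163, 0, -0.04, -0.08], [0, 0, 0, 0, 0, 0]]]'

```text
clock: 10.75
position: [0.378, -0.3061, 0.1069]
ee_rot: [0.435, 2.766, -0.076]
force: [-0.8, -0.1, -0.2]
width: 0.004
gripper_force: 0.0
```

Run:
```python
from h import *
from cell import arm
p,m,o=now(arm);T=np.radians(70)
print(o["clock"],p,W(-.112,.05,T)[0],o["joints"].round(3),np.abs(m-Rt(T)).max())
r,_,_=rows(p,m,[(W(-.112,-.016,T)[0],Rt(T),4)])
for x in r: print(x)
a=arm.get_image("side")["pixels"][180:330,220:420,::-1];b=arm.get_image("wrist")["pixels"][:,:,::-1]
cv2.imwrite("pics/m3.png",np.hstack([cv2.resize(a,(400,300)),cv2.resize(b,(400,300))]))
```

```text
10.75 [ 0.37802933 -0.30613575  0.10688934] [ 0.38059634 -0.3069311   0.10835416] [ 0.865  0.302 -0.254  2.308 -0.154  0.215  2.039] 0.005775791305541678
[0.0048, 0.0, 0.0154, -0.0, -0.001, -0.001]
[0.0049, 0.0, 0.0154, -0.0, -0.001, -0.001]
[0.0048, 0.0, 0.0154, -0.0, -0.001, -0.001]
[0.0049, 0.0, 0.0154, -0.0, -0.001, -0.001]
```

View pics/m3.png

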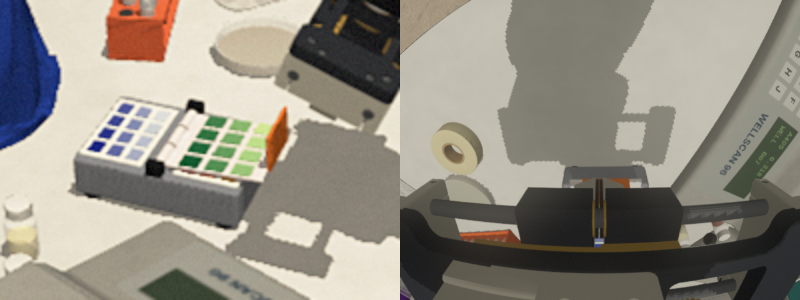

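Run:
```python
from h import *
from cell import arm
p,m,o=now(arm);out=[]
for n in("side","top"):
    d=arm.get_image(n);P=cloud(d);ok=(d["z_map"]>0)
    L=(P-p)@m
    s=ok&(np.abs(L[...,0])<.06)&(np.abs(L[...,1])<.12)&(L[...,2]>-.1)&(L[...,2]<.03)
    for a in np.arange(-.1,.03,.01):
        q=L[s&(L[...,2]>=a)&(L[...,2]<a+.01)]
        if len(q): print(n,round(a,2),len(q),q[:,:2].min(0).round(3),q[:,:2].max(0).round(3))
    if n=="side":
        c=R.from_rotvec(d["rotation"]).as_matrix().T@(p+.019*m[:,2]-d["xyz"]);print("tip px",d["fx"]*c[0]/c[2]+d["cx"],d["fy"]*c[1]/c[2]+d["cy"])
        cv2.imwrite("pics/s4.png",cv2.resize(d["pixels"][150:300,280:480,::-1],(800,600)))
```

```text
side -0.1 971 [-0.036 -0.07 ] [0.037 0.096]
side -0.09 1007 [-0.036 -0.074] [0.037 0.097]
side -0.08 869 [-0.036 -0.082] [0.037 0.095]
side -0.07 478 [-0.036 -0.084] [0.037 0.089]
side -0.06 406 [-0.036 -0.083] [0.037 0.09 ]
side -0.05 66 [-0.035 -0.082] [0.036 0.088]
side -0.0 16 [-0.01   0.011] [0.01  0.019]
side 0.01 17 [-0.01   0.002] [0.011 0.011]
tip px 379.51524735126685 234.06119736855393
top -0.1 1272 [-0.039 -0.094] [0.035 0.095]
top -0.09 2859 [-0.038 -0.094] [0.036 0.096]
top -0.08 456 [-0.038 -0.092] [0.019 0.093]
top -0.07 884 [-0.039 -0.086] [0.026 0.092]
top -0.06 193 [-0.038 -0.085] [0.023 0.088]
top -0.05 11 [-0.038 -0.083] [-0.013  0.086]
top -0.04 2 [-0.009  0.003] [-0.006  0.004]
top -0.03 7 [-0.009  0.001] [-0.004  0.003]
top -0.02 2 [-0.013  0.004] [-0.013  0.005]
top -0.01 8 [-0.012  0.003] [-0.011  0.006]
top -0.0 20 [-0.013 -0.012] [-0.009  0.013]
top 0.01 31 [-0.013 -0.011] [-0.01   0.012]
top 0.02 1 [-0.011 -0.002] [-0.011 -0.002]
```

View pics/s4.png

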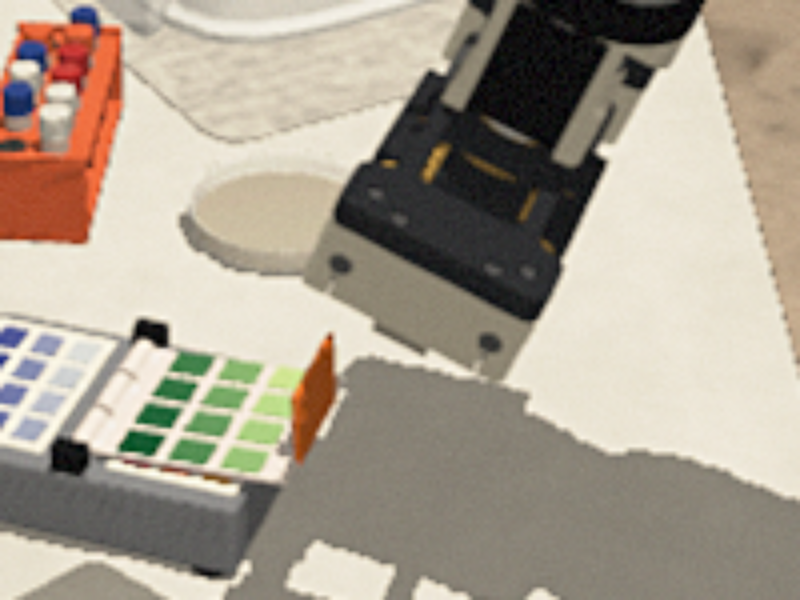

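The side view shows the fingertip just below the grey plate at crop (400,335), clear of the tab at (315,400). The measured tip is about 20 x 24 mm, as I modelled it. Next I'll descend in front of the tab and hook under its edge.

```bash
cat >> h.py <<'E'
T=np.radians(70)
def tip(a,s=.011,t=T):
    e=np.array([-np.cos(a),np.sin(a)]);b=np.array([-np.sin(a),-np.cos(a)])
    d=np.array([np.cos(t),-np.sin(t)]);n=np.array([np.sin(t),np.cos(t)])
    if a<t: return .085*e+.0015*b+s*d-.0095*n
    rho=np.interp(a,[t,np.pi],[.085-s,.060])
    cs=[.0095*n,-.0095*n]; base=.0015*b
    hh=max(-(c@b) for c in cs)
    f=np.clip((a-t)/.5,0,1)                       # blend: corner at rho -> centre at rho
    off=(1-f)*(.0095*(n@e))
    return (rho-off)*e+(.0015+hh)*b
E
python3 - <<'E'
from h import *
from cell import arm
p,m,o=now(arm);G=Rt(T)
print(tip(.08))
for a in np.arange(.1,3.15,.2):print(round(a,2),tip(a).round(4),end=' ')
r,_,_=rows(p,m,[(W(-.112,-.012,T)[0],G,4),(W(-.0895,-.012,T)[0],G,4)])
for x in r: print(x)
E
```

```text
[-0.09001288 -0.00828826]
0.1 [-0.0899 -0.0066] 0.3 [-0.0868  0.0101] 0.5 [-0.0805  0.0258] 0.7 [-0.0711  0.04  ] 0.9 [-0.0592  0.0521] 1.1 [-0.0451  0.0615] 1.3 [-0.03    0.0672] 1.5 [-0.0156  0.0699] 1.7 [-0.0008  0.071 ] 1.9 [0.0139 0.0682] 2.1 [0.0276 0.0622] 2.3 [0.0396 0.0533] 2.5 [0.0493 0.0421] 2.7 [0.0561 0.0292] 2.9 [0.0594 0.0172] 3.1 [0.0601 0.0069] [0.0054, 0.0002, 0.0147, -0.001, 0.0, -0.001]
[0.0055, 0.0002, 0.0147, -0.001, 0.0, -0.001]
[0.0054, 0.0001, 0.0147, -0.001, 0.0, -0.001]
[0.0055, 0.0002, 0.0147, -0.001, 0.0, -0.001]
[-0.0053, 0.0, 0.0019, 0.0, 0.0, -0.0]
[-0.0053, 0.0, 0.0019, 0.0, 0.0, -0.0]
[-0.0053, 0.0, 0.002, 0.0, 0.0, -0.0]
[-0.0053, 0.0, 0.0019, 0.0, 0.0, -0.0]
```

arm_command --targets '[[[0.0054, 0.0002, 0.0147, -0.001, 0, -0.001], [0.0055, 0.0002, 0.0147, -0.001, 0, -0.001], [0.0054, 0.0002, 0.0147, -0.001, 0, -0.001], [0.0055, 0.0002, 0.0147, -0.001, 0, -0.001], [0, 0, 0, 0, 0, 0], [-0.0053, 0, 0.002, 0, 0, 0], [-0.0053, 0, 0.002, 0, 0, 0], [-0.0053, 0, 0.002, 0, 0, 0], [-0.0053, 0, 0.002, 0, 0, 0], [0, 0, 0, 0, 0, 0]]]'

```text
clock: 12.2
position: [0.401, -0.3146, 0.0584]
ee_rot: [0.427, 2.779, -0.056]
force: [-4.7, 0.9, 0.8]
width: 0.006
gripper_force: 2.4
```

```bash
cat > plan.py <<'E'
import sys
from h import *
from cell import arm
def rep():
    p,m,o=now(arm); q=p+.019*m[:,2]-SP
    print("t",o["clock"],"uwl",np.round([q@ex,q[2],q@ey],4),"pitch",round(np.degrees(np.arcsin(-m[2,2])),1),"F",o["force"].round(2),"q",o["joints"].round(2))
    return p,m
if __name__=="__main__":
    p,m=rep(); a0,a1,n=float(sys.argv[1]),float(sys.argv[2]),int(sys.argv[3])
    r,_,_=rows(p,m,[(W(*tip(a),T)[0],Rt(T),1) for a in np.linspace(a0,a1,n)])
    print(",".join(map(str,r)))
E
python3 plan.py .1 .6 9
python3 - <<'E'
from h import *
from cell import arm
d=arm.get_image("side")["pixels"][150:300,280:480,::-1];cv2.imwrite("pics/s5.png",cv2.resize(d,(800,600)))
E
```

```text
t 12.2 uwl [-0.0905 -0.0001 -0.0089] pitch 71.0 F [-4.7   0.86  0.81] q [ 0.71  0.42 -0.08  2.29 -0.62  0.14  2.51]
[0.0019, 0.0011, 0.0064, 0.011, -0.018, -0.001],[-0.0024, -0.0, -0.0048, 0.0, 0.0, -0.0],[-0.0027, -0.0, -0.0046, 0.0, 0.0, -0.0],[-0.0029, -0.0, -0.0044, 0.0, 0.0, -0.0],[-0.0033, -0.0, -0.0042, 0.0, 0.0, -0.0],[-0.0034, -0.0, -0.0041, 0.0, 0.0, -0.0],[-0.0037, -0.0, -0.0037, 0.0, 0.0, -0.0],[-0.004, -0.0, -0.0036, 0.0, 0.0, -0.0],[-0.0042, -0.0, -0.0033, 0.0, 0.0, -0.0]
```

View pics/s5.png

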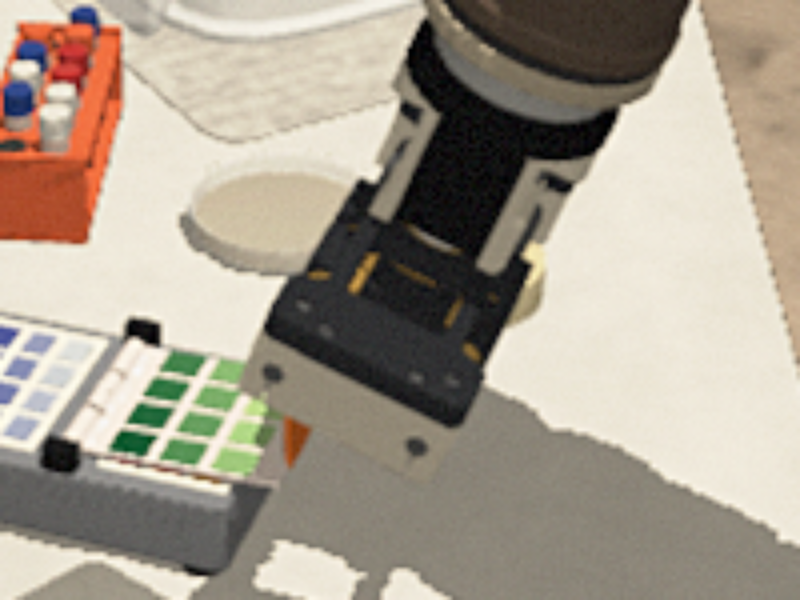

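The tip stayed about 12 mm too high because the wrist is near-singular at 70°, so it pressed on the tab at about 5 N. I'll back off, check how far the stand moved, and retry steeper and lower.

arm_command --targets '[[[0.006, 0, -0.002, 0, -0.001, 0], [0.008, 0, -0.003, 0, 0, 0], [0.008, 0, -0.003, 0, 0, 0], [0, 0, 0, 0, 0, 0]]]'

```text
clock: 12.75
position: [0.3794, -0.3084, 0.0597]
ee_rot: [0.427, 2.775, -0.058]
force: [-0.9, 0.0, -0.2]
width: 0.009
gripper_force: 0.0
```

```bash
sed -i 's/^T=np.radians(70)/T=np.radians(76)/' h.py
python3 - <<'E'
from plan import *
p,m=rep()
d=arm.get_image("side");P=cloud(d);hsv=cv2.cvtColor(d["pixels"],cv2.COLOR_RGB2HSV)
k=(hsv[...,2]<45)&(P[...,2]>.036);k[:220]=0;k[300:]=0;k[:,:280]=0;k[:,335:]=0
nc,l,st,ce=cv2.connectedComponentsWithStats(k.astype(np.uint8))
for i in range(1,nc):
    if st[i,4]>15: print(st[i,4],ce[i],P[l==i].mean(0))
r,_,_=rows(p,m,[(W(-.115,.01,T)[0],Rt(T),3),(W(-.115,-.014,T)[0],Rt(T),3)])
print(",".join(map(str,r)))
E
```

```text
t 12.75 uwl [-0.113   0.0013 -0.0096] pitch 70.8 F [-0.91  0.02 -0.16] q [ 0.75  0.4  -0.11  2.34 -0.72  0.12  2.62]
35 [315.6        232.34285714] [ 0.48531134 -0.37505425  0.04646503]
61 [294.54098361 263.47540984] [ 0.5119057  -0.29317566  0.04443836]
[-0.0009, 0.0006, -0.0029, 0.003, 0.03, -0.0],[-0.0008, 0.0007, -0.003, 0.003, 0.03, -0.0],[-0.0007, 0.0006, -0.003, 0.003, 0.03, -0.0],[0.0019, -0.0, 0.0078, 0.0, 0.0, -0.0],[0.002, -0.0, 0.0077, 0.0, 0.0, -0.0],[0.0019, -0.0001, 0.0078, 0.0, 0.0, -0.0]
```

arm_command --targets '[[[-0.001, 0.0006, -0.003, 0.003, 0.03, 0], [-0.001, 0.0006, -0.003, 0.003, 0.03, 0], [-0.001, 0.0006, -0.003, 0.003, 0.03, 0], [0, 0, 0, 0, 0, 0], [0.002, 0, 0.008, 0, 0, 0], [0.002, 0, 0.008, 0, 0, 0], [0.002, 0, 0.008, 0, 0, 0], [0, 0, 0, 0, 0, 0]]]'

```text
clock: 13.8
position: [0.38, -0.3067, 0.0434]
ee_rot: [0.443, 2.865, -0.051]
force: [-0.5, -1.0, 0.4]
width: 0.003
gripper_force: 0.0
```

```bash
sed -i 's/^SP=.*;YAW/SP=np.array([.4995,-.3357,.0405]);YAW/; s/def tip(a,s=.011,t=T):/def tip(a,s=None,t=T):\n    if s is None: s=np.interp(a,[.1,1.2],[.013,.009])/' h.py
python3 - <<'E'
from plan import *
p,m=rep();print(tip(.08))
u=tip(.08)[0]
r,_,_=rows(p,m,[(W(-.110,-.015,T)[0],Rt(T),3),(W(u-.001,-.015,T)[0],Rt(T),3)])
print(",".join(map(str,r)))
E
```

```text
t 13.8 uwl [-0.1181 -0.0156 -0.0083] pitch 76.0 F [-0.47 -0.98  0.36] q [ 0.54  0.44  0.11  2.3  -0.65  0.21  2.52]
[-0.09092084 -0.00961456]
[-0.0026, 0.0001, 0.0005, 0.001, 0.0, -0.0],[-0.0027, 0.0002, 0.0004, 0.001, 0.0, -0.0],[-0.0026, 0.0001, 0.0005, 0.001, 0.0, -0.0],[-0.0059, 0.0, 0.0015, -0.0, 0.0, -0.0],[-0.0058, 0.0, 0.0014, -0.0, 0.0, -0.0],[-0.0059, 0.0, 0.0015, -0.0, 0.0, -0.0]
```

arm_command --targets '[[[-0.0026, 0, 0.0005, 0.001, 0, 0], [-0.0027, 0, 0.0005, 0.001, 0, 0], [-0.0026, 0, 0.0005, 0.001, 0, 0], [-0.0059, 0, 0.0015, 0, 0, 0], [-0.0058, 0, 0.0015, 0, 0, 0], [-0.0055, 0, 0.0015, 0, 0, 0], [0, 0, 0, 0, 0, 0]]]'

```text
clock: 14.68
position: [0.4056, -0.3146, 0.0445]
ee_rot: [0.441, 2.865, -0.057]
force: [0.4, 0.6, 0.6]
width: 0.009
gripper_force: 0.0
```

```bash
python3 plan.py .1 .55 9
```

```text
t 14.675 uwl [-0.0913 -0.0145 -0.0082] pitch 75.9 F [0.38 0.56 0.61] q [ 0.48  0.46  0.16  2.25 -0.63  0.25  2.48]
[-0.0021, 0.0001, -0.0062, -0.002, 0.001, 0.001],[-0.0017, 0.0, -0.0047, 0.0, 0.0, -0.0],[-0.0019, 0.0, -0.0046, 0.0, 0.0, -0.0],[-0.0021, 0.0001, -0.0045, 0.0, 0.0, -0.0],[-0.0024, -0.0, -0.0043, 0.0, 0.0, -0.0],[-0.0026, -0.0, -0.0042, 0.0, 0.0, -0.0],[-0.0029, -0.0, -0.0041, 0.0, 0.0, -0.0],[-0.003, -0.0, -0.0039, 0.0, 0.0, -0.0],[-0.0033, -0.0, -0.0037, 0.0, 0.0, -0.0]
```

arm_command --targets '[[[-0.002, 0, -0.0062, 0, 0, 0], [-0.0017, 0, -0.0047, 0, 0, 0], [-0.0019, 0, -0.0046, 0, 0, 0], [-0.0021, 0, -0.0045, 0, 0, 0], [-0.0024, 0, -0.0043, 0, 0, 0]]]'

```text
clock: 15.3
position: [0.4093, -0.3158, 0.0711]
ee_rot: [0.442, 2.864, -0.057]
force: [-1.0, 1.2, -0.9]
width: 0.005
gripper_force: 0.4
```

```bash
cat >> plan.py <<'E'
def look(name):
    d=arm.get_image("side");P=cloud(d);hsv=cv2.cvtColor(d["pixels"],cv2.COLOR_RGB2HSV)
    k=(hsv[...,2]<45)&(P[...,2]>.036)&(P[...,2]<.055);k[:220]=0;k[300:]=0;k[:,:270]=0;k[:,335:]=0
    nc,l,st,ce=cv2.connectedComponentsWithStats(k.astype(np.uint8))
    for i in range(1,nc):
        if st[i,4]>15: print("blk",st[i,4],P[l==i].mean(0).round(4))
    o=(hsv[...,0]<15)&(hsv[...,1]>150)&(d["z_map"]>0);o[:,:240]=0;o[:215]=0;o[310:]=0;o[:,400:]=0
    q=P[o]-SP
    q=q[(np.abs(q@ey)<.04)]
    if len(q): print("tab",len(q),(q@ex).min().round(3),(q@ex).max().round(3),q[:,2].min().round(3),q[:,2].max().round(3))
    cv2.imwrite(f"pics/{name}.png",cv2.resize(d["pixels"][150:300,240:440,::-1],(800,600)))
E
python3 plan.py .35 .8 9; python3 -c "
from plan import *
look('s6')"
```

```text
t 15.3 uwl [-0.0874  0.0122 -0.0082] pitch 75.9 F [-0.98  1.17 -0.88] q [ 0.41  0.42  0.25  2.23 -0.58  0.32  2.43]
[-0.0011, 0.0002, -0.0013, -0.002, 0.002, 0.0],[-0.0027, -0.0, -0.0041, 0.0, -0.0, 0.0],[-0.003, -0.0, -0.004, 0.0, -0.0, 0.0],[-0.0031, -0.0, -0.0038, 0.0, -0.0, 0.0],[-0.0034, -0.0, -0.0036, 0.0, -0.0, 0.0],[-0.0035, -0.0, -0.0035, 0.0, -0.0, 0.0],[-0.0037, -0.0, -0.0032, 0.0, -0.0, 0.0],[-0.0038, -0.0, -0.003, 0.0, -0.0, 0.0],[-0.0041, -0.0, -0.0028, 0.0, -0.0, 0.0]
blk 32 [ 0.4869 -0.3754  0.0466]
blk 62 [ 0.5127 -0.293   0.0445]
tab 49 -0.08 -0.018 -0.002 0.034
```

View pics/s6.png

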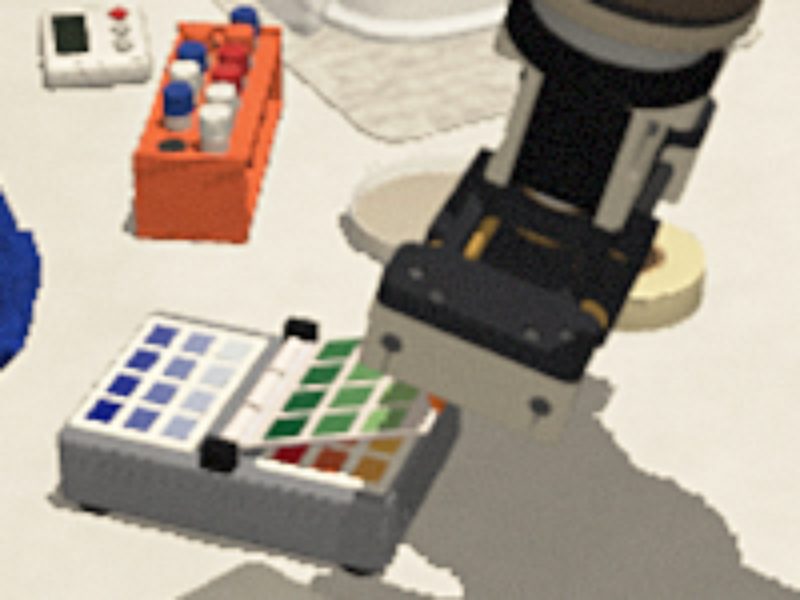

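The leaf is lifting, to about 0.3 rad, with the red swatches now visible beneath it. The force is about 1 N and the stand has moved at most 1 mm more. Continuing along the arc.

arm_command --targets '[[[-0.0011, 0, -0.0013, 0, 0, 0], [-0.0027, 0, -0.0041, 0, 0, 0], [-0.003, 0, -0.004, 0, 0, 0], [-0.0031, 0, -0.0038, 0, 0, 0], [-0.0034, 0, -0.0036, 0, 0, 0], [-0.0035, 0, -0.0035, 0, 0, 0], [-0.0037, 0, -0.0032, 0, 0, 0], [-0.0038, 0, -0.003, 0, 0, 0], [-0.0041, 0, -0.0028, 0, 0, 0]]]'

```text
clock: 16.48
position: [0.4288, -0.3219, 0.1062]
ee_rot: [0.442, 2.864, -0.057]
force: [-0.7, -0.1, -0.6]
width: 0.006
gripper_force: 0.2
```

```bash
python3 plan.py .82 1.33 10; python3 -c "
from plan import *
look('s7')"
```

```text
t 16.475 uwl [-0.0669  0.0473 -0.0081] pitch 75.9 F [-0.69 -0.06 -0.6 ] q [ 0.31  0.38  0.35  2.16 -0.5   0.43  2.33]
[-0.0015, 0.0001, -0.0011, -0.002, 0.001, 0.0],[-0.0042, 0.0, -0.0025, 0.0, 0.0, 0.0],[-0.0044, 0.0, -0.0023, 0.0, 0.0, 0.0],[-0.0044, 0.0, -0.002, 0.0, 0.0, 0.0],[-0.0046, 0.0, -0.0017, 0.0, 0.0, 0.0],[-0.0047, 0.0, -0.0015, 0.0, 0.0, 0.0],[-0.0047, 0.0, -0.0012, 0.0, 0.0, 0.0],[-0.0047, 0.0, -0.0009, 0.0, 0.0, 0.0],[-0.0048, 0.0, -0.0005, 0.0, 0.0, 0.0],[-0.0048, 0.0, -0.0002, 0.0, 0.0, 0.0]
blk 25 [ 0.4878 -0.3756  0.0474]
blk 62 [ 0.5124 -0.2931  0.0445]
tab 213 -0.059 -0.017 -0.004 0.077
```

arm_command --targets '[[[-0.0015, 0, -0.0011, 0, 0, 0], [-0.0042, 0, -0.0025, 0, 0, 0], [-0.0044, 0, -0.0023, 0, 0, 0], [-0.0044, 0, -0.002, 0, 0, 0], [-0.0046, 0, -0.0017, 0, 0, 0], [-0.0047, 0, -0.0015, 0, 0, 0], [-0.0047, 0, -0.0012, 0, 0, 0], [-0.0047, 0, -0.0009, 0, 0, 0], [-0.0048, 0, -0.0005, 0, 0, 0], [-0.0048, 0, -0.0002, 0, 0, 0]]]'

```text
clock: 17.77
position: [0.4653, -0.3333, 0.13]
ee_rot: [0.442, 2.865, -0.057]
force: [-0.2, 0.5, -1.2]
width: 0.008
gripper_force: 0.3
```

```bash
python3 plan.py 1.36 2.0 10; python3 -c "
from plan import *
look('s8')"
```

```text
t 17.775 uwl [-0.0287  0.071  -0.0081] pitch 75.9 F [-0.17  0.48 -1.23] q [ 0.26  0.39  0.4   2.06 -0.46  0.52  2.26]
[-0.0023, 0.0001, 0.0001, -0.002, 0.001, 0.0],[-0.0053, -0.0, 0.0007, 0.0, 0.0, 0.0],[-0.0053, -0.0001, 0.0009, 0.0, 0.0, 0.0],[-0.0052, 0.0, 0.0011, 0.0, 0.0, 0.0],[-0.0052, 0.0, 0.0013, 0.0, 0.0, 0.0],[-0.0051, 0.0, 0.0015, 0.0, 0.0, 0.0],[-0.0051, 0.0, 0.0017, 0.0, 0.0, 0.0],[-0.005, 0.0, 0.0022, 0.0, 0.0, 0.0],[-0.0046, 0.0, 0.0029, 0.0, 0.0, 0.0],[-0.0043, 0.0, 0.0032, 0.0, 0.0, 0.0]
blk 18 [ 0.4829 -0.374   0.0449]
blk 66 [ 0.5127 -0.2931  0.0447]
tab 170 -0.043 -0.017 -0.003 0.002
```

View pics/s8.png

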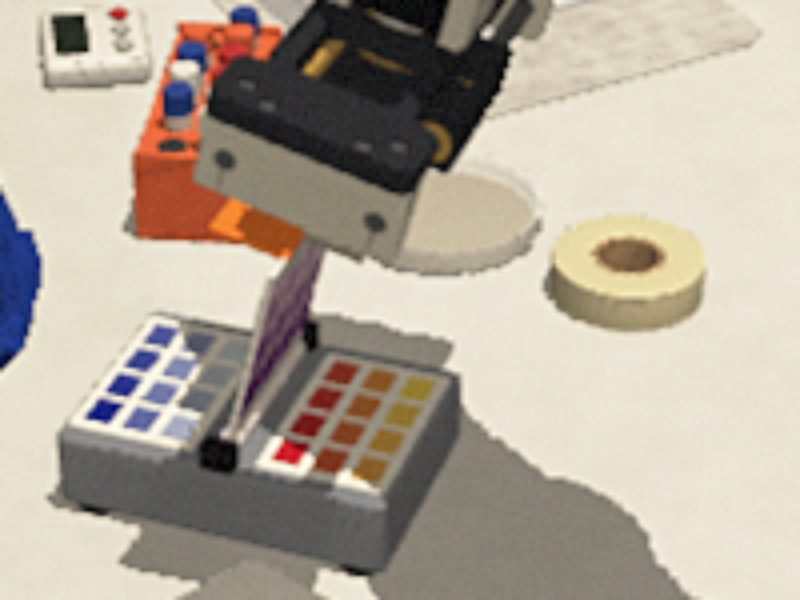

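The leaf stands nearly upright, with the finger behind its edge and the stand in place. I'll keep going past upright.

arm_command --targets '[[[-0.0023, 0, 0.0001, 0, 0, 0], [-0.0053, 0, 0.0007, 0, 0, 0], [-0.0053, 0, 0.0009, 0, 0, 0], [-0.0052, 0, 0.0011, 0, 0, 0], [-0.0052, 0, 0.0013, 0, 0, 0], [-0.0051, 0, 0.0015, 0, 0, 0], [-0.0051, 0, 0.0017, 0, 0, 0], [-0.005, 0, 0.0022, 0, 0, 0], [-0.0046, 0, 0.0029, 0, 0, 0], [-0.0043, 0, 0.0032, 0, 0, 0]]]'

```text
clock: 19.08
position: [0.5128, -0.3484, 0.1262]
ee_rot: [0.442, 2.864, -0.057]
force: [0.2, -0.6, 0.2]
width: 0.003
gripper_force: 0.2
```

```bash
python3 plan.py 2.05 2.65 10; python3 -c "
from plan import *
look('s9')"
```

```text
t 19.075 uwl [ 0.0212  0.0672 -0.0081] pitch 75.9 F [ 0.2  -0.55  0.19] q [ 0.25  0.46  0.4   1.96 -0.47  0.56  2.23]
[-0.0029, 0.0001, 0.0022, -0.002, 0.002, 0.0],[-0.0036, -0.0, 0.0035, 0.0, -0.0, 0.0],[-0.0034, -0.0, 0.0038, 0.0, -0.0, 0.0],[-0.0031, -0.0, 0.0039, 0.0, -0.0, 0.0],[-0.0028, -0.0, 0.0042, 0.0, -0.0, 0.0],[-0.0025, -0.0, 0.0044, 0.0, -0.0, 0.0],[-0.0021, -0.0, 0.0045, 0.0, -0.0, 0.0],[-0.0018, -0.0, 0.0046, 0.0, -0.0, 0.0],[-0.0014, -0.0, 0.0048, 0.0, -0.0, 0.0],[-0.0011, -0.0, 0.0048, 0.0, -0.0, 0.0]
blk 33 [ 0.4853 -0.3749  0.0463]
blk 67 [ 0.5127 -0.2931  0.0448]
tab 173 -0.044 -0.018 -0.003 0.002
```

arm_command --targets '[[[-0.0029, 0, 0.0022, 0, 0, 0], [-0.0036, 0, 0.0035, 0, 0, 0], [-0.0034, 0, 0.0038, 0, 0, 0], [-0.0031, 0, 0.0039, 0, 0, 0], [-0.0028, 0, 0.0042, 0, 0, 0], [-0.0025, 0, 0.0044, 0, 0, 0], [-0.0021, 0, 0.0045, 0, 0, 0], [-0.0018, 0, 0.0046, 0, 0, 0], [-0.0014, 0, 0.0048, 0, 0, 0], [-0.0011, 0, 0.0048, 0, 0, 0]]]'

```text
clock: 20.38
position: [0.5449, -0.3586, 0.0925]
ee_rot: [0.442, 2.864, -0.057]
force: [0.7, -0.1, 0.0]
width: 0.007
gripper_force: 0.1
```

```bash
python3 plan.py 2.7 3.14 9; python3 -c "
from plan import *
look('s10')"
```

```text
t 20.375 uwl [ 0.0548  0.0336 -0.0082] pitch 75.9 F [ 0.71 -0.12  0.01] q [ 0.27  0.55  0.36  1.9  -0.51  0.53  2.24]
[-0.0007, 0.0002, 0.0035, -0.002, 0.002, 0.0],[-0.0004, -0.0, 0.0041, 0.0, -0.0, 0.0],[-0.0001, -0.0, 0.004, 0.0, -0.0, 0.0],[0.0001, -0.0, 0.0039, 0.0, -0.0, 0.0],[0.0004, -0.0, 0.0036, 0.0, -0.0, 0.0],[0.0005, -0.0, 0.0028, 0.0, -0.0, 0.0],[0.0006, -0.0, 0.0028, 0.0, -0.0, 0.0],[0.0008, -0.0, 0.0027, 0.0, -0.0, 0.0],[0.0009, -0.0, 0.0027, 0.0, -0.0, 0.0]
blk 36 [ 0.4861 -0.3749  0.0462]
blk 66 [ 0.5127 -0.2932  0.0446]
tab 186 -0.043 0.088 -0.005 0.027
```

arm_command --targets '[[[-0.0007, 0, 0.0035, 0, 0, 0], [-0.0004, 0, 0.0041, 0, 0, 0], [0, 0, 0.004, 0, 0, 0], [0, 0, 0.0039, 0, 0, 0], [0.0004, 0, 0.0036, 0, 0, 0], [0.0005, 0, 0.0028, 0, 0, 0], [0.0006, 0, 0.0028, 0, 0, 0], [0.0008, 0, 0.0027, 0, 0, 0], [0.0009, 0, 0.0027, 0, 0, 0], [0, 0, 0, 0, 0, 0]]]'

```text
clock: 21.68
position: [0.5498, -0.3602, 0.0631]
ee_rot: [0.442, 2.864, -0.057]
force: [0.5, 0.6, 1.5]
width: 0.009
gripper_force: 0.4
```

```bash
python3 -c "
from plan import *
rep();look('s11')"
```

```text
t 21.675 uwl [ 0.06    0.0042 -0.0083] pitch 75.9 F [0.51 0.64 1.48] q [ 0.3   0.6   0.32  1.91 -0.54  0.48  2.27]
blk 38 [ 0.4864 -0.375   0.0461]
blk 66 [ 0.5127 -0.293   0.0447]
tab 210 -0.043 0.099 -0.039 0.002
```

arm_command --targets '[[[0, 0, 0.001, 0, 0, 0], [0, 0, 0.001, 0, 0, 0], [0, 0, 0, 0, 0, 0]]]'

```text
clock: 22.1
position: [0.5501, -0.3604, 0.0622]
ee_rot: [0.442, 2.864, -0.057]
force: [-5.4, 2.8, 13.7]
width: 0.004
gripper_force: 6.7
```

It is pressed firmly against its stop (about 14 N). Lifting clear.

arm_command --targets '[[[0, 0, -0.003, 0, 0, 0], [0, 0, -0.01, 0, 0, 0], [0, 0, -0.02, 0, 0, 0], [0, 0, -0.03, 0, 0, 0], [0, 0, -0.03, 0, 0, 0], [0, 0, -0.03, 0, 0, 0], [0, 0, 0, 0, 0, 0]]]'

```text
clock: 22.98
position: [0.5222, -0.352, 0.1841]
ee_rot: [0.442, 2.86, -0.059]
force: [0.0, 0.5, 0.1]
width: 0.005
gripper_force: 0.0
```

```bash
python3 -c "
from plan import *
rep();look('s12')
d=arm.get_image('side');P=cloud(d)-SP
hsv=cv2.cvtColor(d['pixels'],cv2.COLOR_RGB2HSV)
u=P@ex;v=P@ey
s=(np.abs(v)<.03)&(P[...,2]<.03)&(P[...,2]>-.01)
for a in np.arange(.01,.09,.01):
    q=P[s&(u>a)&(u<a+.01)];print(round(a,2),len(q),np.median(q[:,2]).round(4))
"
```

```text
t 22.975 uwl [ 0.0313  0.1252 -0.0088] pitch 75.6 F [0.04 0.49 0.09] q [ 0.19  0.4   0.47  1.89 -0.4   0.69  2.16]
blk 36 [ 0.4864 -0.3752  0.0459]
blk 65 [ 0.5123 -0.2933  0.0443]
tab 208 -0.044 0.099 -0.039 0.001
0.01 145 0.0023
0.02 138 0.0026
0.03 140 0.0025
0.04 135 0.0029
0.05 137 0.0025
0.06 132 0.0026
0.07 130 0.0023
0.08 63 0.0019
```

View pics/s12.png

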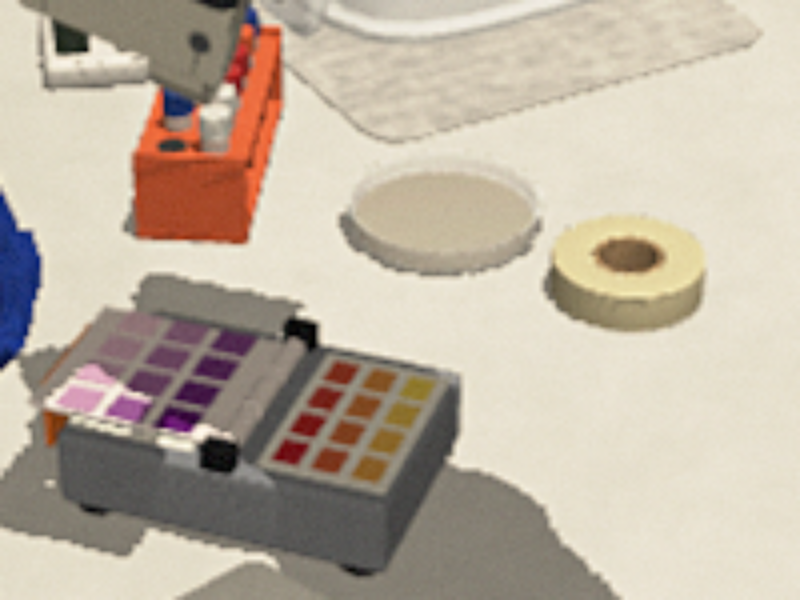

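The leaf lies flat on the far bed: its surface is level to within about 1 mm, the purple swatches face up and the tab hangs clear. The stand has shifted about 4 mm, the bystanders haven't moved, and the hand is clear.

```bash
python3 -c "
from cell import arm
print(arm.sign_off())"
```

```text
the job is handed in; nothing more can be done
None
```

I turned the leaf over the spine and pressed it flat on the far bed by pushing only; the stand moved about 4 mm (limit 15 mm), the hand is clear, and the job is handed in, though the hand-in gave no verdict.

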